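# Take the knife rest off the carving trolley's T-track

## Robot

A 7-joint arm with a two-finger parallel gripper is mounted at the origin on the work surface. World frame = base frame: x ahead of the robot, y to its left, z up, the work surface at z = 0. Lengths are in m, angles in rad, forces in N, time in s.
With the tool pointing down it reaches from about 0.4 to 0.85 m from the base axis. Payload 10.4 kg.
Tool frame: the origin (TCP) lies between the finger pads; the fingertips stand 22 mm ahead of it and the grasp point (between the pads) lies 3 mm ahead of it; z points along the fingers, y is the line along which they close (so a half turn about z gives the same grasp; the last joint's range is limited). The gripper opens to 85 mm and grips with 20 to 120 N. Pads are 22 mm wide; open, the fingers measure 114 mm over their backs; the gripper's body (76 mm by 85 mm) begins 54 mm behind the grasp point. The pads swing forward as they close: fully open they stand 13 mm farther back than shut.
Start: joints at [-1.253, 0.332, -0.065, 1.46, 0.022, 1.35, -0.088], TCP at [0.209, 0.589, 0.253] pointing down, gripper open.
Joint ranges: [-2.6, 2.6], [-0.5, 2.12], [-1.47, 1.34], [0.16, 2.42], [-1.27, 4.41], [0.06, 2.06], [-2.6, 2.6]. Speed limits (rad/s): [2.22, 2.22, 2.79, 2.79, 3.14, 3.14, 3.14].

## Interface

Orientations are given as a unit quaternion [x, y, z, w].
In Python, from workcell import manip, camera, ticket, boxes_of, outline_of gives the robot as it stands.
- The arm moves only by the tool carry_out, never from a script. Its argument "deltas" is a list of rows, each a list of 5 numbers: the shift along the tool's x, y, z as a fraction of full scale, then the turn about the tool's z as a fraction of full scale, then the opening, from -1 (shut) to 1 (fully open), so that 0 is half open. In form: [[tx, ty, tz, spin, gripper], ...]. A call has 1 to 20 rows; each row is the pose to reach, as a shift and turn from the pose commanded when the call began, along the tool's axes at that moment; what a row does not reach only later rows make up. Full scale, the value 1, is 150 mm for a shift and 30 degrees for a turn. A row lasts 1/8 s, in which the tool goes at most 62.5 mm and 10.7 degrees, less where a joint would pass 70% of its speed; a pose out of reach is approached as far as the arm can. A call with a number of a shift or a turn outside -1 to 1 is refused whole. A call with a gripper value outside its range is refused whole. The fingers move at their own pace and stop on an object; "force" is the grip in N (left out, the last holds). Time passes only in rows, so rows that repeat a pose let the fingers close. It gives the time, the measured TCP pose, the force, the opening and the grip force at its end, in the units of the state.
- manip.get_obs(): the state, without advancing time (a new reading comes with each control period).
- camera(name): name is "scene" or "top" or "wrist"; returns a dict with "img" (420x560x3 uint8, red, green, blue), "depth" (420x560 float32, m along the optical axis (not along the pixel's ray), 0 where there is no reading), "vertical_fov" (degrees; the focal length in pixels is half the picture's height over the tangent of half this angle, whatever the lens; pixels are square), "cx", "cy" (the principal point, pixels), "k1" (the pictures are not rectified: a ray, as slopes to the right and down, at radius r is drawn at 1 + k1 r^2 times it, then the intrinsics apply), "R" (3x3) and "t" (3): a world point X has camera coordinates R X + t. Camera axes: x right, y down, z forward; pixel columns grow to the right and rows downward; lengths in m; the calibration is good to about 2 mm. A picture is of the moment at which its call begins.
- ticket.hand_in(): hands the job in; it is judged then, once.
Trained networks look in a picture, given as the dict that the camera call returned (one of the last four; its "shot" number tells which), for a name from the list of things; names that differ only in an ending like _2 or _b are one class to them, and where a whole thing is asked for, a point or a joint stands for the part that bears it (a point fixed in the world has none). Each returns a list of dicts, best first, with "conf" (0 to 1); they miss things now and then, are a little off and sometimes report something else, mostly with a low value. They report only what shows in the picture. A call takes as long as a camera call. They do not tell look-alikes from the thing itself.
- boxes_of(query, picture): "position" ([x, y, z] in m, in world coordinates, good to about 4 mm: the middle of the surface that is visible of it).
- outline_of(query, picture): "region" (420x560 bool, what is visible of it).
The state is a dict: "clock": time; "joint_pos": joint angles; "joint_velocities": joint speeds; "tau": joint torques, N m; "position": TCP position; "ee_rot": TCP orientation; "ft_force": force on the tool from outside, world axes, zero at the start; "torque": the same for the moment, N m; "grip_width": opening from 0.0 (shut) to 1.0 (fully open); "grasp_force": force on a finger pad.
Only numpy, scipy, OpenCV 4.12 (cv2) and the standard library are available. Lean on these libraries where they do the work, as an engineer would, in place of code of your own. Each camera call takes 0.05 s, during which the arm holds its last target. There are 200 camera calls.

## Task

The knife rest (the small steel block with a U-shaped notch in its top) has to go to the wash: slide it along its T-track to the open end, lift it off there, and stand it upright on its foot on the perforated steel tray. Leave the plain upright stop plate in the other track where it is.

Things in the scene. Friction and masses are not known exactly. Their poses are not given: they have to be found in the camera images.
- rest_centre (a point): Knife rest: loose steel, 220 g, 72 mm tall, captive in either T-track. Point on its centre line, 36 mm above its underside. Foot 40 (x) x 30 x 6 mm under the track's lips, slides freely; neck; solid block 30 (x) x 34 (y) mm, 18-52 mm up, grip x or y faces; above it two 8 mm cheeks at its y sides with an 18 mm notch between. x along the track to the open end, z up.
- stop_centre (a point): Stop plate, to be left alone: loose steel piece in the other T-track, 72 mm tall, foot and neck as the knife rest's, then a plain upright plate without a notch, 14 mm thick (x, along the track) and 44 mm wide (y), 18-72 mm up. Point on its centre line, 36 mm above its underside. Axes as the knife rest's.
- dock: Fixed plate 300 (x) x 170 x 6 mm; origin: centre of underside. Two dark 46 mm T-tracks along x, centred at y = +-50, from x = -130 (closed) to +70 mm (open end); then bare plate, level with the track floor, to x = +150. Heights: floor 6, lips' underside 14.5, top 19.5 mm; slot 16, channel 36 wide. A piece is free to lift once its centre is past x = +90 (say at 115).
- tray: Fixed shallow steel tray with rows of small dark holes (floor is flat), 250 (x) x 200 (y) mm, rim 16 mm high and 4 mm thick, floor 4 mm thick. Origin: centre of underside, z up. A small white dish, 52 mm across, 22 mm high, stands in its corner at about x = +85, y = +62 mm; the rest is free, and the knife rest may stand anywhere there.
There are look-alikes about, which are no part of the job. What is shaped like the part that bears rest_centre but yellow is not meant. What is shaped like the part that bears stop_centre but brown is not meant.

How it is judged:
By the outcome, as a careful person would: the job done as asked, in the order asked, and still so for the second after the job is handed in, with the robot touching nothing.
It also fails if it takes over 42 s, if anything falls off the work surface, if the arm or the gripper's body presses on something with over 40 N, if the wrist force passes 120 N, or if a joint passes its speed limit or range.

## Working session

There is one attempt and no reset: what is moved stays moved. The work goes in short steps, Python scripts to look and compute and a tool call to move; the robot and the scene stay as the last step left them, time stands still between calls to the robot, and variables do not carry over. Pictures are saved under pics/ and viewed, at most 10 in all, crops included, and the job is handed in when it is done.

Besides the shell and the picture viewer there is one more tool, called as name([rows], argument=value, ...), one row to a line, values as JSON. carry_out: Moves the arm, as the interface text tells. Its arguments: {"type":"object","properties":{"deltas":{"type":"array","items":{"type":"array","items":{"type":"number"}}},"force":{"type":"number"}},"required":["deltas"]}

```bash
mkdir -p pics; cat > h.py <<'E'
import numpy as np, cv2
from workcell import manip, camera, ticket, boxes_of, outline_of
def cloud(p):
    H,W=p["depth"].shape; f=H/2/np.tan(np.radians(p["vertical_fov"])/2)
    K=np.array([[f,0,p["cx"]],[0,f,p["cy"]],[0,0,1.]])
    g=np.stack(np.meshgrid(np.arange(W),np.arange(H)),-1).reshape(-1,1,2).astype(np.float64)
    n=cv2.undistortPoints(g,K,np.array([p["k1"],0,0,0.])).reshape(H,W,2)
    d=p["depth"][...,None]
    X=(np.concatenate([n*d,d],-1)-p["t"])@p["R"]
    X[p["depth"]==0]=np.nan
    return X
def save(p,n): cv2.imwrite("pics/"+n,p["img"][:,:,::-1])
E
python3 - <<'E'
from h import *
for c in ("scene","top"):
    p=camera(c); save(p,c+"1.png"); X=cloud(p)
    for q in ("rest_centre","stop_centre","dock","tray"):
        for b in boxes_of(q,p)[:3]:
            print(c,q,np.round(b["position"],3),round(b["conf"],2))
        for o in outline_of(q,p)[:3]:
            m=o["region"]; v,u=np.nonzero(m); print("   out",round(o["conf"],2),m.sum(),u.mean().round(),v.mean().round(),p["img"][m].mean(0).round())
    np.savez(c+"1.npz",X=X,img=p["img"])
print(manip.get_obs())
E
```

```text
scene rest_centre [0.702 0.135 0.052] 0.91
scene rest_centre [0.592 0.168 0.059] 0.8
   out 0.77 718 295.0 346.0 [191. 169.  61.]
   out 0.56 668 347.0 301.0 [126. 120. 122.]
scene stop_centre [0.488 0.162 0.059] 0.83
scene stop_centre [0.35  0.181 0.046] 0.69
   out 0.73 475 372.0 255.0 [123. 118. 120.]
   out 0.71 608 416.0 210.0 [71. 49. 41.]
scene dock [0.536 0.137 0.006] 0.67
   out 0.79 13151 346.0 283.0 [138. 132. 135.]
scene tray [ 0.57  -0.298  0.006] 0.83
   out 0.74 9252 156.0 185.0 [155. 148. 150.]
top rest_centre [0.689 0.133 0.053] 0.75
top rest_centre [0.584 0.157 0.057] 0.66
   out 0.8 658 180.0 103.0 [122. 107.   9.]
   out 0.6 564 158.0 161.0 [102.  97.  99.]
top stop_centre [0.341 0.176 0.054] 0.98
top stop_centre [0.482 0.151 0.067] 0.83
   out 0.75 626 142.0 303.0 [75. 50. 34.]
   out 0.68 529 159.0 219.0 [101.  97.  98.]
top dock [0.527 0.119 0.01 ] 0.93
   out 0.62 13866 183.0 199.0 [135. 130. 131.]
top tray [ 0.56  -0.302  0.004] 0.83
   out 0.68 14770 419.0 183.0 [126. 121. 122.]
{'clock': 0.9, 'joint_pos': array([-1.25260601,  0.33219897, -0.06467778,  1.46007892,  0.02160438,
        1.34987316, -0.08856104]), 'joint_velocities': array([ 0.00221433,  0.00098427,  0.00117995, -0.00024118,  0.00200633,
       -0.00073594, -0.00153431]), 'tau': array([-1.02964484e-04, -6.25216413e+01,  4.91484697e-02, -3.91819346e+01,
        1.66052906e-02,  1.87638179e-03,  2.67526792e-05]), 'position': array([0.20890317, 0.58909333, 0.25334819]), 'ee_rot': array([1.69610369e-01, 9.85511196e-01, 6.78779246e-05, 5.62919836e-06]), 'ft_force': array([ 1.13360381,  0.20027885, -0.17186387]), 'torque': array([-0.03868577,  0.09386795,  0.01822322]), 'grasp_force': 0.0, 'grip_width': 0.9950232154794956}
```

View pictures.

View pics/scene1.png

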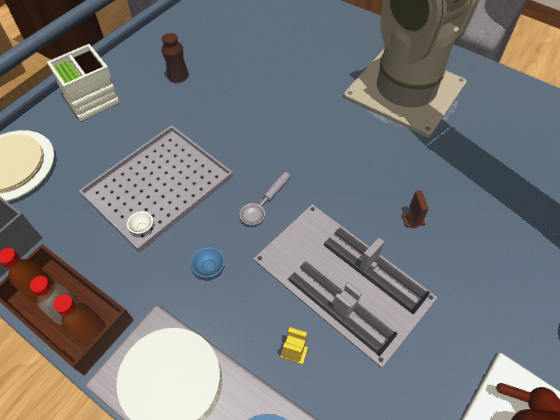

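View pics/top1.png

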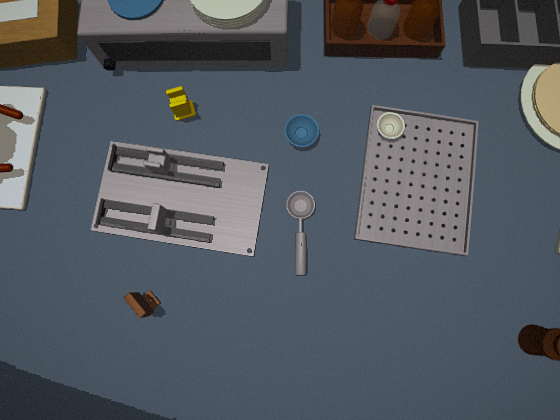

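```bash
cat > m.py <<'E'
from h import *
def rect(X,m):
    P=X[m]; P=P[np.isfinite(P).all(1)]
    (c,s,a)=cv2.minAreaRect((P[:,:2]*1000).astype(np.float32)); return np.round(c,1),np.round(s,1),round(a,2)
E
python3 - <<'E'
from m import *
p=camera("top"); X=cloud(p)
for q,lo,hi in (("dock",-.002,.028),("tray",-.002,.022)):
    o=outline_of(q,p)[0]["region"].astype(np.uint8)
    o=cv2.morphologyEx(o,cv2.MORPH_OPEN,np.ones((5,5)))>0
    o&=(X[...,2]>lo)&(X[...,2]<hi)
    print(q,rect(X,o),np.median(X[o][:,2]))
b=outline_of("rest_centre",p)
for r in b:
    m=r["region"]; P=X[m]; t=P[P[:,2]>.07]; k=P[(P[:,2]>.03)]
    print("rest",p["img"][m].mean(0).round(),np.nanmean(t,0).round(4),len(t),rect(X,m&(X[...,2]>.05)), np.nanmax(P[:,2]))
o=manip.get_obs(); print(o["position"],o["clock"])
E
```

```text
dock (array([532.2, 133.5]), array([303.7, 172. ]), 82.01) 0.007798761334528777
tray (array([ 572. , -298.7]), array([200.6, 259.8]), 82.39) 0.005286981237256628
rest [102.  98.  99.] [0.5847 0.1625 0.0778] 183 (array([585.9, 163. ]), array([29.9, 33.7]), 83.54) 0.08204318674897472
rest [122. 108.   9.] [0.6955 0.1322 0.0727] 159 (array([695.6, 132.5]), array([35.8, 30.1]), 17.62) 0.07708646480253578
[0.20888106 0.58910704 0.25334756] 1.1
```

carry_out([
  [-0.4,-0.22,0,-0.35,1],
  [-0.8,-0.44,0,-0.38,1],
  [-1,-0.55,0,-0.38,1],
  [-1,-0.55,0,-0.38,1],
])

```text
clock: 1.6
position: [0.3262, 0.4581, 0.2538]
ee_rot: [0.074, 0.997, -0.0, 0.001]
ft_force: [-0.1, -0.0, 0.6]
grip_width: 0.999
grasp_force: 0.0
```

```bash
cat > g.py <<'E'
import sys
from h import *
from scipy.spatial.transform import Rotation as Ro
def go(x,y,z,yaw=82.0):
    o=manip.get_obs(); R=Ro.from_quat(o["ee_rot"]).as_matrix()
    d=R.T@(np.array([x,y,z])-o["position"])
    a=np.degrees(np.arctan2(R[1,1],R[0,1])); s=-((yaw-a+90)%180-90)
    print("shift",np.round(d/.15,3),"spin",round(s/30,3),"pos",o["position"].round(4),"yaw",a.round(2),"clk",round(o["clock"],2),"F",o["ft_force"].round(1),"w",o["grip_width"].round(3),"g",round(o["grasp_force"],1),"tilt",R[:,2].round(3))
if __name__=="__main__": go(*map(float,sys.argv[1:]))
E
python3 g.py .5867 .1625 .2
```

```text
Traceback (most recent call last):
  File "g.py", line 9, in <module>
    if __name__=="__main__": go(*map(float,sys.argv[1:]))
                             ~~^^^^^^^^^^^^^^^^^^^^^^^^^^
  File "g.py", line 8, in go
    print("shift",np.round(d/.15,3),"spin",round(s/30,3),"pos",o["position"].round(4),"yaw",a.round(2),"clk",round(o["clock"],2),"F",o["ft_force"].round(1),"w",o["grip_width"].round(3),"g",round(o["grasp_force"],1),"tilt",R[:,2].round(3))
                                                                                                                                                                ^^^^^^^^^^^^^^^^^^^^^
AttributeError: 'float' object has no attribute 'round'
```

carry_out([
  [-0.4,-0.35,0,0,1],
  [-0.8,-0.7,0,0,1],
  [-1,-0.85,0,0,1],
  [-1,-0.85,0,0,1],
])

```text
clock: 2.1
position: [0.4558, 0.3105, 0.2535]
ee_rot: [0.074, 0.997, -0.0, 0.001]
ft_force: [-0.8, 0.4, 0.3]
grip_width: 0.999
grasp_force: 0.0
```

```bash
sed -i 's/o\["grip_width"\].round(3)/round(float(o["grip_width"]),3)/' g.py
python3 g.py .5867 .1625 .18
```

```text
shift [-1.008 -0.847  0.492] spin -0.016 pos [0.4558 0.3105 0.2535] yaw 81.53 clk 2.1 F [-0.8  0.4  0.3] w 0.999 g 0.0 tilt [ 0.001 -0.001 -1.   ]
```

carry_out([
  [-0.35,-0.3,0.1,-0.01,1],
  [-0.7,-0.6,0.2,-0.01,1],
  [-0.9,-0.75,0.3,-0.01,1],
  [-0.9,-0.75,0.3,-0.01,1],
  [-0.9,-0.75,0.3,-0.01,1],
  [-0.9,-0.75,0.3,-0.01,1],
])

```text
clock: 2.85
position: [0.5702, 0.1857, 0.2087]
ee_rot: [0.067, 0.998, 0.001, 0.0]
ft_force: [0.5, 0.4, 0.6]
grip_width: 1.002
grasp_force: 0.0
```

```bash
python3 g.py .5867 .1625 .12
python3 - <<'E'
from m import *
p=camera("wrist"); save(p,"w1.png"); X=cloud(p)
for r in outline_of("rest_centre",p):
    m=r["region"]; P=X[m]
    for lo,hi in ((.07,.09),(.05,.09),(.028,.062)):
        k=m&(X[...,2]>lo)&(X[...,2]<hi)
        if k.sum()>20: print(round(r["conf"],2),p["img"][m].mean(0).round(),lo,np.nanmedian(X[k],0).round(4),k.sum(),rect(X,k))
E
```

```text
shift [-0.13  -0.14   0.591] spin 0.012 pos [0.5702 0.1857 0.2087] yaw 82.36 clk 2.85 F [0.5 0.4 0.6] w 1.002 g 0.0 tilt [ 0.     0.001 -1.   ]
0.83 [151. 144. 150.] 0.07 [0.5926 0.1649 0.0764] 746 (array([585.1, 164.1]), array([29.4, 34.2]), 82.08)
0.83 [151. 144. 150.] 0.05 [0.5881 0.165  0.0691] 1548 (array([585.2, 164.4]), array([29.9, 34.2]), 81.9)
0.83 [151. 144. 150.] 0.028 [0.5847 0.1659 0.0565] 805 (array([582.8, 164.8]), array([29.9, 29.4]), 81.9)
0.83 [190. 164.  38.] 0.07 [0.6883 0.1341 0.0709] 319 (array([695.1, 134.1]), array([33.4, 28.4]), 17.19)
0.83 [190. 164.  38.] 0.05 [0.6991 0.1353 0.0636] 1179 (array([695. , 133.6]), array([33.9, 29.7]), 17.13)
0.83 [190. 164.  38.] 0.028 [0.6838 0.1376 0.0503] 1027 (array([695. , 133.8]), array([34.1, 30. ]), 17.17)
```

carry_out([
  [-0.125,-0.125,0,0.01,1],
  [-0.125,-0.125,0.1,0.01,1],
  [-0.125,-0.125,0.4,0.01,1],
  [-0.125,-0.125,0.6,0.01,1],
  [-0.125,-0.125,0.6,0.01,1],
  [-0.125,-0.125,0.6,0.01,1],
])

```text
clock: 3.7
position: [0.5873, 0.1629, 0.1195]
ee_rot: [0.071, 0.998, 0.0, 0.001]
ft_force: [0.6, 0.2, 0.9]
grip_width: 1.002
grasp_force: 0.0
```

```bash
python3 g.py .5855 .1640 .056
```

```text
shift [0.013 0.005 0.424] spin -0.003 pos [0.5873 0.1629 0.1195] yaw 81.91 clk 3.7 F [0.6 0.2 0.9] w 1.002 g 0.0 tilt [ 0.001  0.001 -1.   ]
```

carry_out([
  [0.01,0.005,0.2,0,1],
  [0.01,0.005,0.35,0,1],
  [0.01,0.005,0.42,0,1],
  [0.01,0.005,0.42,0,1],
  [0.01,0.005,0.42,0,0.2],
  [0.01,0.005,0.42,0,-0.2],
  [0.01,0.005,0.42,0,-0.5],
  [0.01,0.005,0.42,0,-0.5],
  [0.01,0.005,0.42,0,-0.5],
  [0.01,0.005,0.42,0,-0.5],
], force=40)

```text
clock: 4.95
position: [0.5859, 0.1634, 0.0559]
ee_rot: [0.071, 0.997, 0.0, 0.0]
ft_force: [-1.1, 0.4, 5.3]
grip_width: 0.342
grasp_force: 40.4
```

```bash
python3 g.py .5646 .0132 .0565
```

```text
shift [-1.000e-03 -1.011e+00 -4.000e-03] spin -0.004 pos [0.5859 0.1634 0.0559] yaw 81.88 clk 4.95 F [-1.1  0.4  5.3] w 0.342 g 40.4 tilt [ 0.001  0.001 -1.   ]
```

carry_out([
  [0,0,-0.007,0,-0.5],
  [0,-0.07,-0.007,0,-0.5],
  [0,-0.16,-0.007,0,-0.5],
  [0,-0.28,-0.007,0,-0.5],
  [0,-0.4,-0.007,0,-0.5],
  [0,-0.4,-0.007,0,-0.5],
])

```text
clock: 5.7
position: [0.577, 0.1012, 0.0564]
ee_rot: [0.073, 0.997, -0.0, 0.0]
ft_force: [0.1, 0.3, -1.5]
grip_width: 0.345
grasp_force: 39.7
```

```bash
python3 g.py .5646 .0132 .057
```

```text
shift [-0.003 -0.592 -0.003] spin -0.011 pos [0.577  0.1012 0.0564] yaw 81.68 clk 5.7 F [ 0.1  0.3 -1.5] w 0.345 g 39.7 tilt [-0.    -0.001 -1.   ]
```

carry_out([
  [0,-0.1,0,-0.01,-0.5],
  [0,-0.22,0,-0.01,-0.5],
  [0,-0.36,0,-0.01,-0.5],
  [0,-0.5,0,-0.01,-0.5],
  [0,-0.61,0,-0.01,-0.5],
  [0,-0.61,0,-0.01,-0.5],
  [0,-0.61,0,-0.01,-0.5],
  [0,-0.61,0,-0.01,-0.5],
])

```text
clock: 6.7
position: [0.5642, 0.0142, 0.0563]
ee_rot: [0.068, 0.998, 0.0, 0.0]
ft_force: [0.4, 0.3, -2.3]
grip_width: 0.346
grasp_force: 39.7
```

```bash
python3 g.py .57 -.28 .15; python3 - <<'E'
from m import *
p=camera("top"); save(p,"t2.png"); X=cloud(p)
d=np.array([-.139,-.990]); c=np.array([.5322,.1335])
for r in outline_of("rest_centre",p):
    k=r["region"]&(X[...,2]>.05); print(rect(X,k),np.nanmax(X[k][:,2]))
E
```

```text
shift [-0.302 -1.938 -0.625] spin 0.009 pos [0.5642 0.0142 0.0563] yaw 82.26 clk 6.7 F [ 0.4  0.3 -2.3] w 0.346 g 39.7 tilt [ 0.  0. -1.]
```

View pics/t2.png

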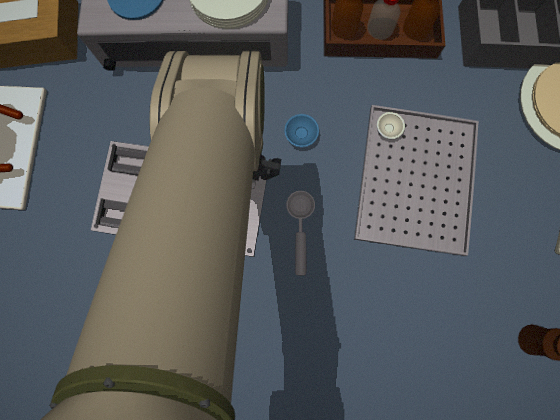

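carry_out([
  [0,0,-0.1,0,-0.5],
  [0,0,-0.3,0,-0.5],
  [0,0,-0.5,0,-0.5],
  [0,-0.1,-0.7,0,-0.5],
  [0,-0.3,-0.7,0,-0.5],
  [-0.03,-0.5,-0.7,0,-0.5],
  [-0.1,-0.7,-0.7,0,-0.5],
  [-0.15,-0.9,-0.7,0,-0.5],
  [-0.15,-1,-0.7,0,-0.5],
  [-0.15,-1,-0.7,0,-0.5],
])

```text
clock: 8.05
position: [0.5657, -0.1391, 0.1618]
ee_rot: [0.069, 0.998, 0.0, 0.0]
ft_force: [0.2, 0.3, -0.8]
grip_width: 0.344
grasp_force: 39.8
```

```bash
python3 g.py .565 -.295 .15
```

```text
shift [-0.139 -1.03   0.079] spin 0.003 pos [ 0.5657 -0.1391  0.1618] yaw 82.08 clk 8.05 F [ 0.2  0.3 -0.8] w 0.344 g 39.8 tilt [ 0.  0. -1.]
```

carry_out([
  [-0.03,-0.2,0,0,-0.5],
  [-0.06,-0.45,0,0,-0.5],
  [-0.1,-0.7,0,0,-0.5],
  [-0.14,-0.9,0,0,-0.5],
  [-0.14,-1,0,0,-0.5],
  [-0.14,-1,0,0,-0.5],
  [-0.14,-1,0,0,-0.5],
  [-0.14,-1,0,0,-0.5],
])

```text
clock: 9.05
position: [0.5669, -0.2883, 0.1613]
ee_rot: [0.067, 0.998, 0.0, 0.0]
ft_force: [-0.1, -0.7, -0.4]
grip_width: 0.347
grasp_force: 39.9
```

```bash
python3 g.py .565 -.295 .0545;  python3 - <<'E'
from m import *
p=camera("scene"); save(p,"s3.png"); X=cloud(p)
for r in outline_of("rest_centre",p):
    P=X[r["region"]]; print(p["img"][r["region"]].mean(0).round(),np.nanmedian(P,0).round(3),np.nanpercentile(P[:,2],[2,98]).round(3))
E
```

```text
shift [ 0.006 -0.047  0.712] spin 0.01 pos [ 0.5669 -0.2883  0.1613] yaw 82.29 clk 9.05 F [-0.1 -0.7 -0.4] w 0.347 g 39.9 tilt [ 0.     0.001 -1.   ]
[194. 172.  62.] [0.699 0.135 0.053] [0.001 0.074]
[92. 88. 90.] [ 0.58  -0.281  0.138] [0.112 0.185]
```

View pics/s3.png

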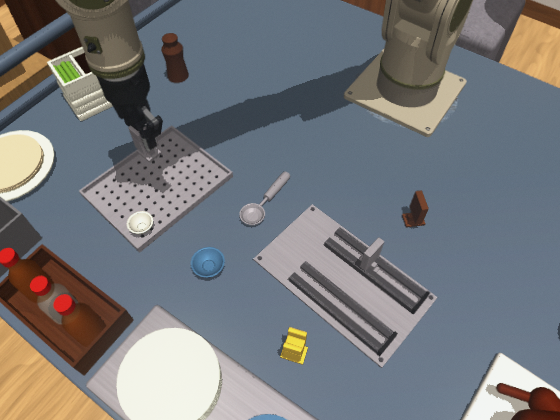

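carry_out([
  [0,0,0.15,0,-0.5],
  [0,0,0.35,0,-0.5],
  [0,0,0.55,0,-0.5],
  [0,0,0.65,0,-0.5],
  [0,0,0.69,0,-0.5],
  [0,0,0.7,0,-0.5],
  [0,0,0.705,0,-0.5],
  [0,0,0.71,0,-0.5],
  [0,0,0.71,0,-0.5],
])

```text
clock: 10.28
position: [0.5665, -0.29, 0.0551]
ee_rot: [0.068, 0.998, 0.0, 0.0]
ft_force: [-0.1, -0.2, -1.8]
grip_width: 0.344
grasp_force: 39.8
```

```bash
python3 g.py .565 -.295 .0539
```

```text
shift [ 0.005 -0.034  0.008] spin 0.006 pos [ 0.5665 -0.29    0.0551] yaw 82.17 clk 10.28 F [-0.1 -0.2 -1.8] w 0.344 g 39.8 tilt [ 0. -0. -1.]
```

carry_out([
  [0,0,0.004,0,-0.5],
  [0,0,0.008,0,-0.5],
  [0,0,0.011,0,-0.5],
  [0,0,0.011,0,-0.5],
  [0,0,0.011,0,-0.5],
])

```text
clock: 10.9
position: [0.5665, -0.29, 0.0539]
ee_rot: [0.068, 0.998, 0.0, 0.0]
ft_force: [-3.4, 1.5, 7.0]
grip_width: 0.348
grasp_force: 40.9
```

carry_out([
  [0,0,-0.002,0,-0.2],
  [0,0,-0.002,0,0.1],
  [0,0,-0.002,0,0.4],
  [0,0,-0.002,0,0.6],
  [0,0,-0.002,0,0.6],
  [0,0,-0.1,0,0.6],
  [0,0,-0.3,0,0.6],
  [0,0,-0.6,0,0.6],
  [0,0,-0.9,0,0.6],
  [0,0,-0.9,0,0.6],
])

```text
clock: 12.15
position: [0.5681, -0.2912, 0.1934]
ee_rot: [0.068, 0.998, -0.001, 0.004]
ft_force: [0.1, 0.1, -0.6]
grip_width: 0.801
grasp_force: 0.0
```

```bash
python3 - <<'E'
from m import *
p=camera("scene"); save(p,"s4.png"); X=cloud(p)
for q in ("rest_centre","stop_centre"):
  for r in outline_of(q,p):
    P=X[r["region"]]; print(p["img"][r["region"]].mean(0).round(),np.nanmedian(P,0).round(3),np.nanpercentile(P[:,2],[2,98]).round(3))
o=manip.get_obs(); print(o["clock"],o["position"],o["grip_width"])
E
```

```text
[195. 173.  62.] [0.698 0.135 0.053] [0.004 0.074]
[99. 94. 96.] [ 0.569 -0.28   0.052] [0.007 0.078]
[72. 50. 43.] [0.347 0.179 0.044] [0.002 0.074]
[127. 122. 125.] [0.488 0.159 0.065] [0.011 0.08 ]
12.3 [ 0.56607998 -0.28974937  0.18793372] 0.7981060014529202
```

View pics/s4.png

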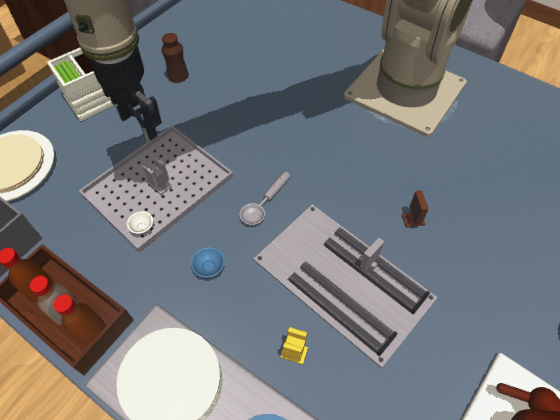

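The knife rest stands upright on the tray at pixel (157,178). The stop plate is unmoved at (372,255), and the gripper is clear.

```bash
python3 -c "
from workcell import ticket
print(ticket.hand_in())"
```

```text
the job is handed in; nothing more can be done
None
```

The knife rest was slid along its track to the open end, lifted off and stood upright on the perforated tray, with the stop plate left where it was; I handed the job in at about 12 s, and no verdict came back.

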